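# Register a round printing block against the bar

## Robot

A 6-joint arm with a two-finger parallel gripper is mounted at the origin on a cart in front of the work surface, level with it; the furniture and walls round the work are solid. World frame = base frame: x ahead of the robot, y to its left, z up, the work surface at z = 0. Lengths are in m, angles in rad, forces in N, time in s.
With the tool pointing down it reaches from about 0.375 to 0.975 m from the base axis. Payload 3.8 kg.
Tool frame: the origin (TCP) lies midway between the tips of the shut fingers; the grasp point (between the pads) lies 19 mm behind it; z points along the fingers, y is the line along which they close (so a half turn about z gives the same grasp; the last joint's range is limited). The gripper opens to 88 mm and grips with 3 to 60 N. Pads are 18 mm wide; open, the fingers measure 123 mm over their backs; the gripper's body (75 mm by 187 mm) begins 45 mm behind the grasp point.
Start: joints at [-1.215, 0.264, 1.604, -0, 1.274, -0.037], TCP at [0.258, -0.624, 0.212] pointing down, gripper open.
Joint ranges: [-2.63, 2.63], [-0.94, 2.18], [0.31, 2.57], [-1.31, 4.45], [0, 2.66], [-2.55, 2.55]. Speed limits (rad/s): [2.57, 2.57, 3.14, 3.14, 3.14, 3.14].

## Interface

Orientations are given as a rotation vector (axis times angle).
In Python, from cell import manip, inverse_kinematics, cams, order gives the robot as it stands. Calls block until the motion is done:
- manip.move_pose(position, orientation): joint-space move of the TCP to a pose.
- manip.move_linear(position, rate=0.15, rot=None): straight line of the TCP; rot=None keeps the orientation; rate is the mean speed in m/s.
- manip.set_joints(angles): joint-space move.
- manip.set_gripper(opening, force=None): finger opening in m; force is the grip in N (None keeps the last); returns when the fingers have stopped.
- manip.dwell(seconds).
- inverse_kinematics(position, orientation): joint angles nearest the present ones, or None.
- manip.state(): the state.
- cams.capture(name): name is "scene" or "top" or "wrist"; returns a dict with "image" (400x640x3 uint8, blue, green, red), "z_map" (400x640 float32, m along the optical axis (not along the pixel's ray), 0 where there is no reading), "intrinsics" (3x3 intrinsics, pixels), "position" and "orientation" of the camera in the world; the wrist camera has in their place "T_tool_cam" (4x4, takes a point from camera to tool coordinates, whose origin is the TCP and whose axes are the flange's). Camera axes: x right, y down, z forward; pixel columns grow to the right and rows downward; lengths in m; the calibration is good to about 2 mm. A picture is of the moment at which its call begins: read the wrist's pose just before it.
A pose or a line that the arm cannot do raises manip.IKError and nothing moves.
- order.close_job(): hands the job in; it is judged then, once.
The state is a dict: "clock": time; "joint_pos": joint angles; "joint_velocities": joint speeds; "tau": joint torques, N m; "tool_pos": TCP position; "tcp_rot": TCP orientation; "contact_force": force on the tool from outside, world axes, zero at the start; "moment": the same for the moment, N m; "gripper_width": finger opening in m; "grasp_force": force on a finger pad.
Only numpy, scipy, OpenCV 4.12 (cv2) and the standard library are available. Lean on these libraries where they do the work, as an engineer would, in place of code of your own. Each camera call takes 0.05 s, during which the arm holds its last target. There are 200 camera calls.

## Task

Set the round printing block up for printing: turn it with the fingertips on the registration board until its flat edge faces the long steel bar, then slide it home so that the flat lies flush against the bar and the round edge touches the short steel stop. Keep the block lying on the board, do not press hard on it, and do not disturb the tubes, tape, glue stick and ink bottle round about.

Things in the scene. Friction and masses are not known exactly. Their poses are not given: they have to be found in the camera images.
- block_centre (a point): Centre of the loose round printing block, half-way up: a disc 150 mm across, 16 mm thick, about 0.35 kg, wood with a grippy red-brown lino face. One flat, 90 mm long, 60 mm from the centre; pale carved lines beside it, a pale sun with rays opposite. x points to the flat, z up. Too wide to grasp; glides on a felt pad (95 mm across) on the slick board; fingertips pressed on its face turn it
- block_flat (a point): the middle of the block's flat edge, half-way up; x points out of the flat (away from the block's centre), y along the flat, z up
- home (a point): The point on the long steel bar's face where the middle of the flat belongs, 8 mm above the board's face. x points into the bar, square to its face, y along it, z up. The bar stands 14 mm above the board, from y -90 to +70 mm of this point. When home, the block's centre is 60 mm to -x of it
- stop_face (a point): the middle of the face of the short steel stop (60 mm long, 14 mm above the board) that the block's round edge must touch; axes as for home: the face looks to -y. It lies 60 mm to -x and 75 mm to +y of home
- jig: the registration board, fixed: 240 mm (its x) by 340 mm (its y, from -150 to +190), white and slick with a printed grid, 16 mm thick, so its face is at z = 0.016. The origin is on the table, 85 mm to -x and 20 mm to -y of home; axes as for home. The bar is across its far side, the stop at its left
- the_tube_white: bystander: white paint tube, 99 mm long, 24 mm high, loose on the board's left margin, beyond the stop
- the_masking_tape: bystander: roll of masking tape, 100 mm across, 25 mm high, beyond the board's far edge
- the_ink_sepia: bystander: brown ink bottle, 45 mm across, 70 mm high, beyond the board's far edge at the left
- the_glue_stick: bystander: yellow glue stick with a red cap, standing, 27 mm across, 92 mm high, right of the board
- the_tube_carmine: bystander: crimson paint tube, 92 mm long, 21 mm high, right of the board

How it is judged:
By the outcome, as a careful person would: the job done as asked, in the order asked, and still so for the second after the job is handed in, with the robot touching nothing.
It also fails if it takes over 54 s, if anything falls off the work surface, if the arm or the gripper's body presses on something with over 40 N, if the wrist force passes 120 N, or if a joint passes its speed limit or range.

## Working session

There is one attempt and no reset: what is moved stays moved. The work goes in short steps, each a Python script; the robot and the scene stay as the last script left them, time stands still between calls to the robot, and variables do not carry over. Pictures are saved under pics/ and viewed, at most 10 in all, crops included, and the job is handed in when it is done.

```bash
ls; mkdir -p pics; python3 - <<'E'
from cell import manip, cams
import cv2, numpy as np, pickle
for n in ("top","scene"):
    c=cams.capture(n); cv2.imwrite(f"pics/{n}0.png",c["image"]); pickle.dump(c,open(f"pics/{n}0.pkl","wb"))
    print(n,c["intrinsics"].tolist(),c["position"],c["orientation"])
s=manip.state(); print(s["clock"],s["tool_pos"],s["tcp_rot"],s["contact_force"])
E
```

```text
pics
top [[385.5061729544978, 0.0, 325.40526130079616], [0.0, 385.5061729544978, 198.40721477486946], [0.0, 0.0, 1.0]] [0.55301507 0.02719052 0.94598437] [-2.17224699  2.17575616 -0.12315426]
scene [[402.02403420105395, 0.0, 320.83585406510775], [0.0, 402.02403420105395, 201.4252643104826], [0.0, 0.0, 1.0]] [0.22706196 0.50995597 0.76601375] [-0.90868554  2.55227839 -0.98864312]
0.1 [ 0.25812773 -0.62293862  0.21120933] [-3.07922352e+00 -6.12674716e-01  5.24702432e-04] [ 0.24452565 -0.97490527 -0.60663466]
```

View pics/top0.png

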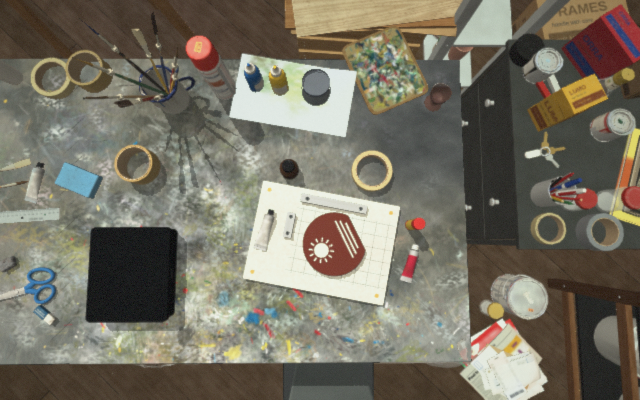

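The top view shows the board with corners around (265,181), (400,205), (384,305), (244,278). The bar is at (335,203), the stop at (290,225) and the block at (334,244), with its flat facing right and slightly up.

```bash
cat > h.py <<'E'
import numpy as np, cv2
from scipy.spatial.transform import Rotation as R
from scipy.optimize import least_squares
def pose(c, st=None):
    if "position" in c: return R.from_rotvec(c["orientation"]).as_matrix(), np.array(c["position"])
    T=np.eye(4); T[:3,:3]=R.from_rotvec(st["tcp_rot"]).as_matrix(); T[:3,3]=st["tool_pos"]
    T=T@np.array(c["T_tool_cam"]); return T[:3,:3],T[:3,3]
def unproj(c,uv,z,st=None):
    M,t=pose(c,st); uv=np.atleast_2d(uv).astype(float)
    d=np.c_[uv,np.ones(len(uv))]@np.linalg.inv(c["intrinsics"]).T@M.T
    return (t+d*((z-t[2])/d[:,2])[:,None])[:,:2]
def proj(c,p,st=None):
    M,t=pose(c,st); q=(np.atleast_2d(p)-t)@M; q=q@c["intrinsics"].T; return q[:,:2]/q[:,2:]
def biggest(m):
    cs,_=cv2.findContours(m.astype(np.uint8),cv2.RETR_EXTERNAL,cv2.CHAIN_APPROX_NONE)
    return max(cs,key=cv2.contourArea)[:,0,:]
def redmask(im):
    h=cv2.cvtColor(im,cv2.COLOR_BGR2HSV); H,S,V=[h[...,i].astype(int) for i in range(3)]
    m=((H<12)|(H>170))&(S>110)&(V>40)&(V<190)
    return cv2.morphologyEx(m.astype(np.uint8),cv2.MORPH_OPEN,np.ones((3,3)))
def block(c,st=None,z=0.037):   # face outline -> centre xy, flat heading
    p=unproj(c,biggest(redmask(c["image"])),z,st)
    def f(q):   # signed distance to a disc cut by a chord
        d=p-q[:2]; return np.maximum(np.hypot(*d.T)-.075, d@[np.cos(q[2]),np.sin(q[2])]-.060)
    b=None
    for a in np.arange(0,6.28,.4):
        r=least_squares(f,[*((p.max(0)+p.min(0))/2),a],loss="soft_l1",f_scale=.002)
        if b is None or r.cost<b.cost: b=r
    return b.x, np.sqrt(np.mean(f(b.x)**2))
E
python3 - <<'E'
import pickle,cv2,numpy as np
from h import *
c=pickle.load(open("pics/top0.pkl","rb")); im=c["image"]
print("block",block(c,z=.034))
m=(im.min(2)>165).astype(np.uint8); m[:170]=0; m[320:]=0; m[:,:230]=0; m[:,415:]=0
ct=biggest(m); (cx,w,a)=cv2.minAreaRect(unproj(c,ct,.016).astype(np.float32)); print("board",cx,w,a)
cc=unproj(c,[[265,181],[400,205],[384,305],[244,278]],.016); print(cc)
z=c["z_map"]; M,t=pose(c)
for u,v in [(334,250),(325,275),(335,203),(372,277)]: 
    print((u,v), (t+M@(np.linalg.inv(c["intrinsics"])@[u,v,1]*z[v,u])).round(4))
cv2.imwrite("pics/crop0.png",cv2.resize(im[170:320,230:440],None,fx=3.8,fy=3.8,interpolation=cv2.INTER_CUBIC))
E
```

```text
block (array([ 5.39905015e-01, -2.76398618e-03,  5.13735689e+00]), np.float64(0.0034119458692807715))
board (0.5457106828689575, 0.03102937340736389) (0.3491954207420349, 0.2391461580991745) 79.03076171875
[[ 0.69120587  0.16379186]
 [ 0.63221756 -0.16399525]
 [ 0.39524236 -0.1209129 ]
 [ 0.4591026   0.21026419]]
(334, 250) [ 0.5249 -0.0027  0.0348]
(325, 275) [0.4653 0.0183 0.0135]
(335, 203) [ 0.6362 -0.0058  0.0279]
(372, 277) [ 0.4603 -0.0937  0.0145]
```

View pics/crop0.png

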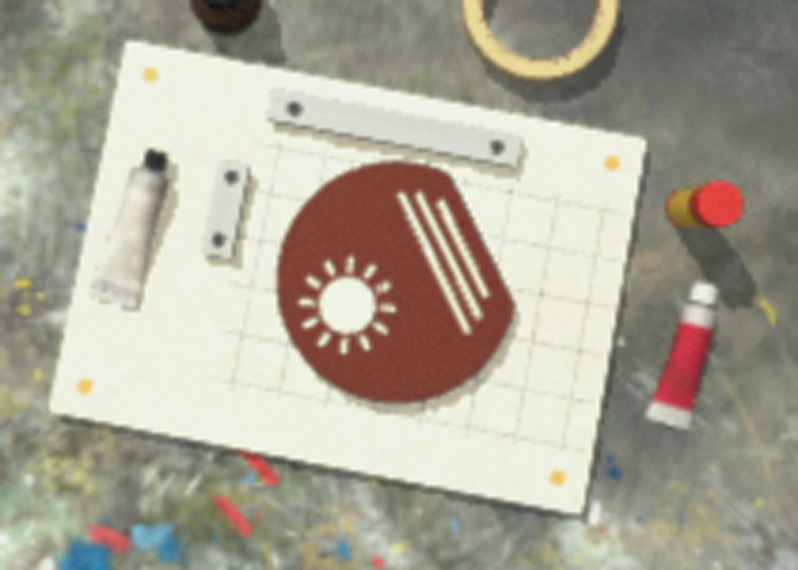

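The crop confirms the layout: the sun is at crop (347,303), the flat is on the right facing right and slightly up, and the bar and stop are clear. The block needs about +55° (CCW). Next I move above it and take a closer wrist picture.

```bash
cat >> h.py <<'E'
def down(yaw): return (R.from_euler("z",yaw)*R.from_euler("x",np.pi)).as_rotvec()
E
python3 - <<'E'
from cell import manip, cams
from h import *
import pickle
manip.move_pose([.50,.0,.30],down(np.radians(65)))
manip.set_gripper(.06)
s=manip.state(); c=cams.capture("wrist"); pickle.dump((s,c),open("pics/w1.pkl","wb")); cv2.imwrite("pics/w1.png",c["image"])
print(s["clock"],s["joint_pos"],s["tool_pos"],s["contact_force"],s["moment"],s["gripper_width"]); print(c["T_tool_cam"])
print(proj(c,[[.54,-.003,.033]],s)); print(block(c,s,.033))
E
```

```text
3.0833 [-4.98469486e-02 -1.15475878e-01  1.85024275e+00 -2.73170262e-05
  1.40680794e+00  3.86498862e-01] [ 5.00011074e-01 -2.36147603e-05  3.00010232e-01] [ 0.10680909  0.14318769 -0.53189429] [-0.06138512 -0.03673482 -0.00355283] 0.060237374249246335
[[-7.25208890e-04 -9.59981368e-01 -2.80062935e-01  7.07968523e-02]
 [ 9.99999652e-01 -8.11952024e-04  1.93707095e-04  1.88912727e-04]
 [-4.13352869e-04 -2.80062697e-01  9.59981622e-01 -1.71736169e-01]
 [ 0.00000000e+00  0.00000000e+00  0.00000000e+00  1.00000000e+00]]
[[341.59619982 153.94537943]]
(array([ 5.40044662e-01, -4.45441868e-03,  5.16494504e+00]), np.float64(0.0019611546930890793))
```

View pics/w1.png

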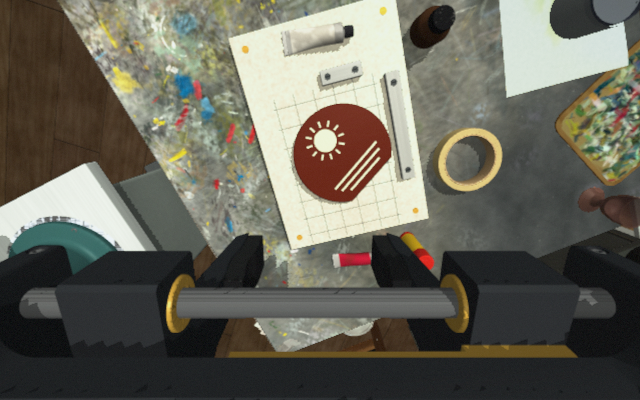

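The wrist view shows the whole board (corners ~(230,38), (400,0), (428,218), (292,248)), the bar (398,125), the stop (340,73) and the block (342,153). Next I fit the board and press lightly to turn the block.

```bash
cat > j.py <<'E'
import pickle
from h import *
def board(c,st,x0):
    im=c["image"]; m=cv2.morphologyEx((im.min(2)>150).astype(np.uint8),cv2.MORPH_OPEN,np.ones((3,3)))
    q=proj(c,np.array([[.54,-.003,.016]]),st)[0]
    n,l,_,_=cv2.connectedComponentsWithStats(m,connectivity=4)
    k=np.bincount(l[m>0]).argmax() if st is None else None
    # component most frequent within 90 px of the block
    yy,xx=np.nonzero(m); near=np.hypot(xx-q[0],yy-q[1])<90; k=np.bincount(l[yy[near],xx[near]]).argmax()
    ct=biggest(l==k); ok=(ct.min(1)>2)&(ct[:,0]<637); p=unproj(c,ct[ok],.016,st)
    def f(v):
        d=(p-v[:2]); e=np.array([np.cos(v[2]),np.sin(v[2])]); a=d@e; b=d@[-e[1],e[0]]-.02
        return np.maximum(abs(a)-.12,abs(b)-.17)
    r=least_squares(f,x0,loss="soft_l1",f_scale=.001); return r.x, np.median(abs(f(r.x)))
if __name__=="__main__":
    s,c=pickle.load(open("pics/w1.pkl","rb")); x0=[.542,.0105,-.191]
    t=pickle.load(open("pics/top0.pkl","rb"))
    for n,cc,ss in (("wrist",c,s),("top",t,None)):
        v,e=board(cc,ss,x0); print(n,v,e)
        e_=np.array([np.cos(v[2]),np.sin(v[2])]); y_=np.array([-e_[1],e_[0]])
        J=lambda a,b,z:[*(v[:2]+a*e_+b*y_),z]
        P=[J(.085,-.07,.03),J(.085,.09,.03),J(-.005,.095,.03),J(.055,.095,.03),J(-.12,-.15,.016),J(-.12,.19,.016),J(.12,.19,.016),J(.12,-.15,.016)]
        print("home centre",J(.025,.02,0))
        im=cv2.resize(cc["image"],None,fx=3,fy=3,interpolation=cv2.INTER_CUBIC); P=((proj(cc,P,ss)+.5)*3).astype(int)
        for a,b in ((0,1),(2,3),(4,5),(5,6),(6,7),(7,4)): cv2.line(im,P[a].tolist(),P[b].tolist(),(0,200,0),1)
        b,_=block(cc,ss,.033); th=np.linspace(0,6.28,90); r=np.minimum(.075,.06/np.maximum(np.cos(th-b[2]),1e-3))
        Q=proj(cc,np.c_[b[0]+r*np.cos(th),b[1]+r*np.sin(th),0*th+.033],ss)
        cv2.polylines(im,[((Q+.5)*3).astype(int)],True,(255,200,0),1)
        if ss: cv2.imwrite("pics/w1b.png",im[0:600,600:1320])
E
python3 j.py
```

```text
wrist [ 0.5403427   0.00426076 -0.19649138] 0.0015388630256874536
home centre [np.float64(0.5687662275902797), np.float64(0.018995172024551782), 0]
top [ 0.54118658  0.00720623 -0.19248529] 0.0012796900139324455
home centre [np.float64(0.5695508557199429), np.float64(0.02205439835305946), 0]
```

View pics/w1b.png

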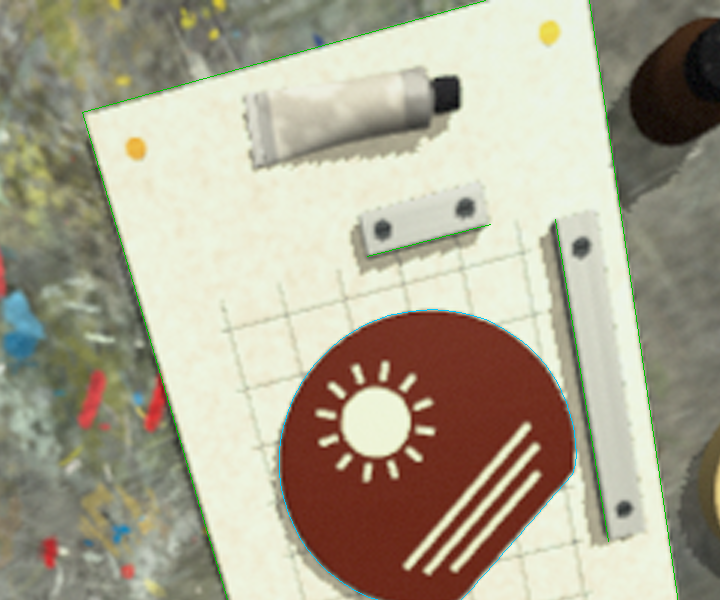

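```bash
cat >> h.py <<'E'
def press(manip,xy,N=6.,z0=.042,step=.0007,zmin=.029):
    manip.move_linear([*xy,z0],rate=.12); manip.dwell(.15)
    f0=np.mean([manip.state()["contact_force"][2] for _ in range(3)]); z=z0-.004
    manip.move_linear([*xy,z],rate=.05)
    while z>zmin:
        f=manip.state()["contact_force"][2]-f0
        if f>N: break
        z-=step if f<1.5 else step/2; manip.move_linear([*xy,z],rate=.02)
    print("press z",z,"f",f,"t",manip.state()["clock"]); return z,f0
E
python3 - <<'E'
from cell import manip, cams
from h import *
import pickle
xy=np.array([.5400,-.0042]); y0=np.radians(65)
manip.move_pose([*xy,.10],down(y0))
z,f0=press(manip,xy)
D=.922+.0
for k in range(1,5):
    manip.move_pose([*xy,z],down(y0+D*k/4)); s=manip.state()
    print(s["clock"],s["contact_force"].round(1),s["moment"].round(2),f0.round(2))
manip.move_linear([*xy,.05],rate=.05)
manip.move_linear([.47,-.01,.22],rate=.3)
s=manip.state(); c=cams.capture("wrist"); pickle.dump((s,c),open("pics/w2.pkl","wb")); cv2.imwrite("pics/w2.png",c["image"])
print(s["clock"],block(c,s,.033),s["joint_pos"][5])
E
```

```text
press z 0.028900000000000016 f -0.041895026894159276 t 8.25
8.5833 [ 1.1  0.8 -0.4] [-0.05 -0.08  0.04] 0.02
8.9167 [-0.5 -0.6  0.2] [-0.09 -0.06  0.  ] 0.02
9.25 [-0.4  0.3  1.3] [-0.02 -0.05  0.04] 0.02
9.5833 [-0.5  0.8  0.9] [-0.   -0.12  0.01] 0.02
10.925 (array([ 5.37375887e-01, -8.57419391e-04,  5.21546167e+00]), np.float64(0.005885311451682453)) -0.5597859020281768
```

View pics/w2.png

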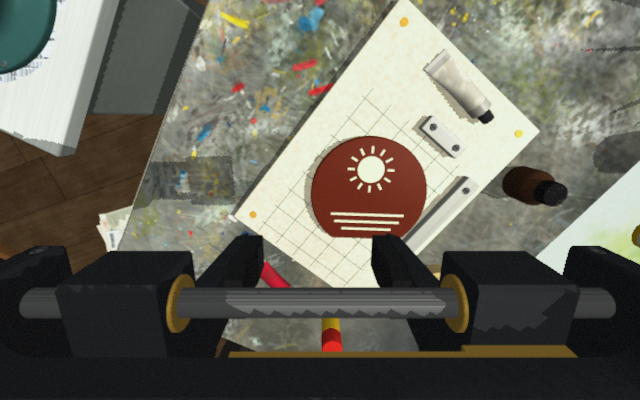

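No contact was made: with the fingers open, the tips sit higher than the nominal TCP. The block is still unturned at (368,190). I'll repeat with a deeper force-guarded descent.

```bash
python3 - <<'E'
from cell import manip, cams
from h import *
import pickle
xy=np.array([.5400,-.0042]); y0=np.radians(65)
manip.move_pose([*xy,.06],down(y0))
z,f0=press(manip,xy,N=5.,z0=.032,step=.001,zmin=.008)
s=manip.state(); print(s["contact_force"].round(1),f0)
if s["contact_force"][2]-f0<3: raise SystemExit("no contact")
D=.922
for k in range(1,5):
    manip.move_pose([*xy,z],down(y0+D*k/4)); s=manip.state()
    print(s["clock"],s["contact_force"].round(1),s["moment"].round(2))
manip.move_linear([*xy,.05],rate=.06)
manip.move_linear([.47,.03,.25],rate=.3)
s=manip.state(); c=cams.capture("wrist"); pickle.dump((s,c),open("pics/w3.pkl","wb")); cv2.imwrite("pics/w3.png",c["image"])
print(s["clock"],block(c,s,.033),s["joint_pos"][5])
E
```

```text
press z 0.007999999999999983 f -0.5671471712064595 t 17.6583
[ 0.5  0.4 -0.1] 0.35316194653872607no contact
```

```bash
python3 - <<'E'
from cell import manip, cams
from h import *
s=manip.state(); print(s["clock"],s["tool_pos"],s["joint_pos"],s["gripper_width"],s["contact_force"])
c=cams.capture("scene"); q=proj(c,[[.54,0,.03]])[0].astype(int); print(q)
cv2.imwrite("pics/s3.png",cv2.resize(c["image"][max(q[1]-110,0):q[1]+90,max(q[0]-130,0):q[0]+130],None,fx=3,fy=3))
E
```

```text
17.6583 [ 0.53989948 -0.00419847  0.00790693] [-5.39078219e-02  2.28691672e-01  2.06585998e+00 -6.02877141e-06
  8.47234873e-01  3.82444585e-01] 0.05979510030707284 [ 0.52771151  0.43299446 -0.09322653]
[360 227]
```

View pics/s3.png

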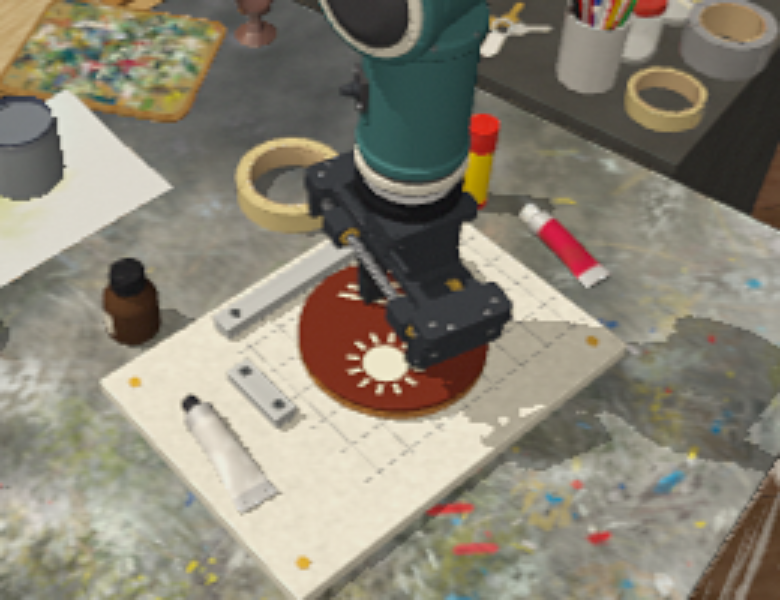

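The scene view shows the tips hovering just over the face, with no contact yet. I can get the true tip height from the stored wrist depth.

```bash
python3 - <<'E'
import pickle,numpy as np
s,c=pickle.load(open("pics/w1.pkl","rb")); z=c["z_map"]; K=np.linalg.inv(c["intrinsics"])
vv,uu=np.mgrid[225:300:1,200:440:1]; d=z[vv,uu]; P=(np.stack([uu,vv,1+0*uu],-1)@K.T)*d[...,None]
T=c["T_tool_cam"]; Q=P@T[:3,:3].T+T[:3,3]; m=(d>0.05)&(Q[...,2]<.05)&(abs(Q[...,1])<.07)
q=Q[m]; print(len(q), q.min(0),q.max(0))
for sgn in (1,-1):
    a=q[(q[:,1]*sgn>0)]; a=a[np.argsort(a[:,2])][-6:]; print(a.round(4))
E
```

```text
7893 [-0.01114176 -0.04654342 -0.10782602] [ 0.02670485  0.0475639  -0.02480079]
[[ 0.0032  0.0304 -0.0261]
 [ 0.0012  0.0306 -0.0259]
 [ 0.0072  0.0363 -0.0259]
 [ 0.0042  0.0305 -0.0257]
 [ 0.0035  0.0305 -0.0256]
 [ 0.0085  0.0392 -0.0248]]
[[ 0.0044 -0.0295 -0.0261]
 [ 0.0008 -0.0297 -0.026 ]
 [ 0.0067 -0.0376 -0.026 ]
 [-0.0073 -0.0296 -0.026 ]
 [ 0.0037 -0.0296 -0.0259]
 [ 0.0012 -0.0298 -0.0257]]
```

The tips are 25 mm behind the nominal TCP, so they are right at the face now. I'll go on down from here.

```bash
cat > turn.py <<'E'
from cell import manip, cams
from h import *
import pickle
xy=np.array([.5400,-.0042]); y0=np.radians(65); f0=.1; z=.008; F=lambda:manip.state()["contact_force"][2]-f0
while F()<5 and z>.002:
    z-=.0005; manip.move_linear([*xy,z],rate=.02)
s=manip.state(); print(s["clock"],z,s["contact_force"].round(1))
if F()<3: raise SystemExit("no contact")
D=.922
for k in range(1,5):
    manip.move_pose([*xy,z],down(y0+D*k/4)); s=manip.state()
    print(s["clock"],s["contact_force"].round(1),s["moment"].round(2))
manip.move_linear([*xy,.03],rate=.08)
manip.move_linear([.47,.03,.23],rate=.35)
s=manip.state(); c=cams.capture("wrist"); pickle.dump((s,c),open("pics/w3.pkl","wb")); cv2.imwrite("pics/w3.png",c["image"])
print(s["clock"],block(c,s,.033),s["joint_pos"][5])
E
python3 turn.py
```

```text
19.2083 0.0049999999999999975 [-3.4  0.2  7.8]
19.5417 [-0.8 -1.1  6.1] [-0.15  0.27  0.11]
19.875 [-0.5 -1.8  6.2] [-0.18  0.14  0.07]
20.2083 [-0.3 -0.4  6.1] [-0.15  0.16  0.06]
20.5417 [-0.3 -0.8  5.8] [-0.21  0.05  0.05]
21.7667 (array([ 0.53623459, -0.00860786, -0.8317704 ]), np.float64(0.012850826837195177)) -0.4750278689475707
```

View pics/w3.png

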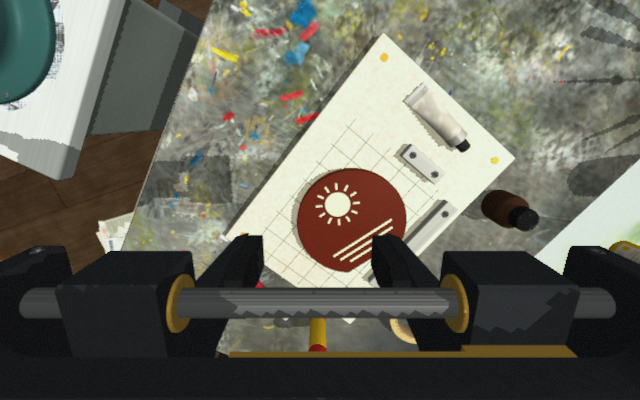

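The block turned, but slipped short: the pale lines run about -30° in the image against the bar's -44°, so about 12° is left. The finger hides part of the outline. I'll measure from higher up.

```bash
python3 - <<'E'
from cell import manip, cams
from h import *
import pickle
manip.move_pose([.53,-.03,.29],down(np.radians(92)))
s=manip.state(); c=cams.capture("wrist"); pickle.dump((s,c),open("pics/w4.pkl","wb")); cv2.imwrite("pics/w4.png",c["image"])
from j import board
print(s["clock"],block(c,s,.033),proj(c,[[.54,-.004,.033]],s)); print(board(c,s,[.540,.0043,-.196]))
E
```

```text
22.3167 (array([ 0.54237685, -0.01142907, -0.46189727]), np.float64(0.0020168403698668743)) [[326.11692774 147.15928177]]
(array([ 0.54025868,  0.00513681, -0.20180322]), np.float64(0.0015905773922163385))
```

```bash
cat > slide.py <<'E'
from cell import manip, cams
from h import *
import pickle
from j import board
A=-.198; ex=np.array([np.cos(A),np.sin(A)]); ey=np.array([-ex[1],ex[0]]); HC=np.array([.569,.0195])
def touch(xy,N,z=.011):
    manip.move_linear([*xy,z],rate=.2); manip.dwell(.1); f0=np.mean([manip.state()["contact_force"][2] for _ in range(3)])
    f=0
    while f<N and z>.001:
        z-=.001 if z>.0075 else .0006; manip.move_linear([*xy,z],rate=.03); f=manip.state()["contact_force"][2]-f0
    print("touch z",round(z,4),"f",round(f,1),"t",manip.state()["clock"]); return z
def show(): 
    s=manip.state(); print(round(s["clock"],2),s["contact_force"].round(1),s["moment"].round(2))
def look(n):
    manip.move_linear([*manip.state()["tool_pos"][:2],.03],rate=.1)
    manip.move_pose([.55,-.03,.29],down(np.radians(92)))
    s=manip.state(); c=cams.capture("wrist"); pickle.dump((s,c),open(f"pics/{n}.pkl","wb")); cv2.imwrite(f"pics/{n}.png",c["image"])
    b,e=block(c,s,.033); d=HC-b[:2]; print(n,round(s["clock"],2),b,e,"to go x,y,yaw",d@ex,d@ey,A-b[2])
    return b
E
python3 - <<'E'
from slide import *
xy=np.array([.5424,-.0114]); y0=np.radians(92)
manip.move_pose([*xy,.03],down(y0))
z=touch(xy,7)
y1=y0+.29
for k in (.5,1): manip.move_pose([*xy,z],down(y0+k*.29)); show()
for d in (.5,1):
    p=xy+ex*.024*d; manip.move_linear([*p,z],rate=.05); show()
for d in (.35,.7,1):
    q=p+ey*.040*d; manip.move_linear([*q,z],rate=.05); show()
look("w5")
E
```

```text
touch z 0.0052 f 7.8 t 25.4833
25.75 [-1.4 -0.4  5.9] [-0.17  0.23  0.09]
26.02 [-0.2 -1.3  4.8] [-0.23  0.16  0.07]
26.41 [ 0.1 -0.4  5.8] [-0.13 -0.01  0.04]
26.8 [-8.   0.1 13.4] [0.12 0.7  0.1 ]
27.23 [-5.5 -1.4  9.5] [-0.17  0.48 -0.05]
27.67 [-6.  -1.3 10.7] [-0.22  0.55 -0.03]
28.06 [-4.9 -2.6 10.6] [-0.17  0.58  0.03]
w5 29.5 [ 0.56893033  0.01901961 -0.18652506] 0.0018296279947162125 to go x,y,yaw -2.618975989197241e-05 0.00048470774335037194 -0.011474936171803896
```

View pics/w5.png

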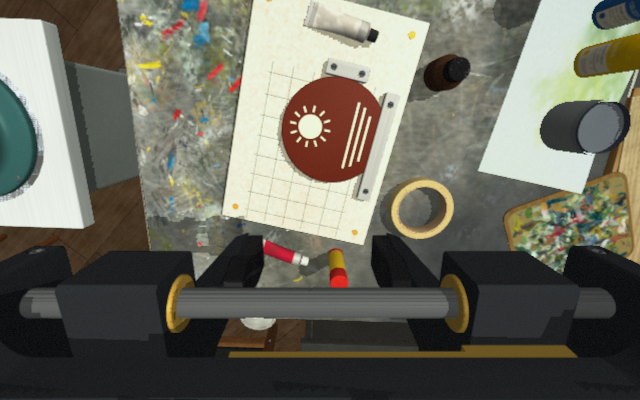

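The block is home to within measurement error: flat on the bar (~(372,140)), rim at the stop (~(345,78)), neighbours undisturbed. One light seating nudge with shut fingers at its centre leaves it free to align itself.

```bash
python3 - <<'E'
from slide import *
manip.set_gripper(0.0,5)
xy=HC-.002*ex-.002*ey
manip.move_pose([*xy,.055],down(np.radians(92)))
z=.038; manip.move_linear([*xy,z],rate=.1); manip.dwell(.1); f0=manip.state()["contact_force"][2]; f=0
while f<4 and z>.0285:
    z-=.0006; manip.move_linear([*xy,z],rate=.03); f=manip.state()["contact_force"][2]-f0
print("z",z,f)
if f>=4:
    p=xy
    for d in (.004*ex,.004*ey,.003*ex,.003*ey): p=p+d; manip.move_linear([*p,z],rate=.03); show()
    manip.move_linear([*(p-.0015*(ex+ey)),z+.0005],rate=.03); show()
    manip.move_linear([*(p-.0015*(ex+ey)),.055],rate=.06)
look("w6")
s,c=pickle.load(open("pics/w6.pkl","rb")); print(manip.state()["clock"],board(c,s,[.54,.0045,-.198]))
cv2.imwrite("pics/w6c.png",cv2.resize(c["image"][40:240,230:450],None,fx=3,fy=3,interpolation=cv2.INTER_CUBIC))
E
```

```text
z 0.028399999999999963 -1.0071131846734283
w6 37.15 [ 0.56890452  0.01901841 -0.18788803] 0.0018137814884811906 to go x,y,yaw -1.1165506526859342e-06 0.000490962237701414 -0.010111967696094903
37.2 (array([ 0.54052663,  0.0052579 , -0.19878991]), np.float64(0.0016532696182836731))
```

View pics/w6c.png

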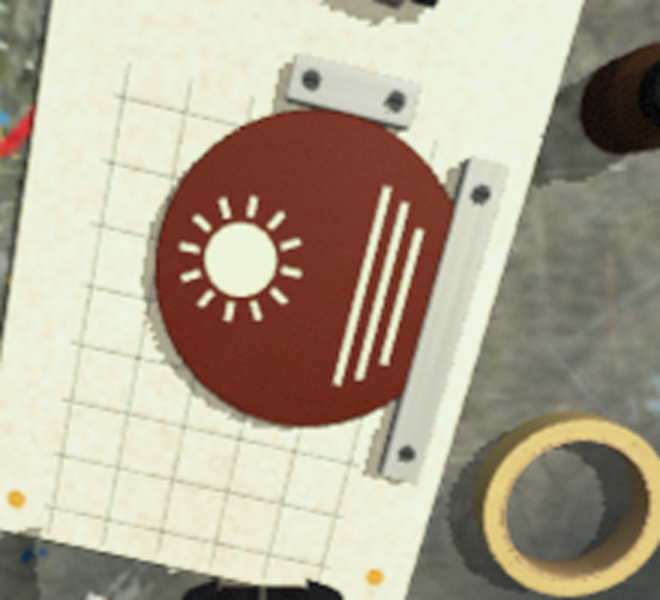

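The view shows the flat on the bar and the rim against the stop. The shut fingers never reached the face, so nothing moved. There is time for one short seating nudge with the known open-finger contact height.

```bash
python3 - <<'E'
from slide import *
xy=HC-.003*ex-.002*ey
manip.set_gripper(0.06)
manip.move_pose([*xy,.02],down(np.radians(92))); show()
manip.move_linear([*xy,.0085],rate=.1); f0=manip.state()["contact_force"][2]; z=.0085; f=0
while f<4 and z>.003 and manip.state()["clock"]<46:
    z-=.0008; manip.move_linear([*xy,z],rate=.04); f=manip.state()["contact_force"][2]-f0
print("z",z,f,manip.state()["clock"])
if f>=4:
    p=xy
    for d in (.005*ey,.005*ex): p=p+d; manip.move_linear([*p,z],rate=.04); show()
manip.move_linear([*manip.state()["tool_pos"][:2],.03],rate=.1)
if manip.state()["clock"]<50: look("w7")
E
```

```text
39.24 [ 1.   0.1 -0. ] [-0.05 -0.09 -0.02]
z 0.005299999999999999 5.541815113319567 40.5083
40.78 [-1.6 -2.3  5.8] [-0.32  0.29  0.07]
41.06 [-5.4  0.5  9. ] [0.1  0.44 0.04]
w7 42.74 [0.56891335 0.01931605 6.09430212] 0.0018205009029647577 to go x,y,yaw 4.876889991659096e-05 0.000197396713285307 -6.292302116262842
```

```bash
python3 -c "
from cell import order
print(order.close_job())"
```

```text
the job is handed in; nothing more can be done
None
```

I turned the block flat-to-bar and slid it home, then handed the job in at about 43 s. The last wrist image put it within about 0.5 mm and 0.6° of home against the bar and stop; the largest force I read was about 16 N, and no neighbouring items looked disturbed.

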